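Set up a piercing die on the bolster plate

TASK

Set up the piercing die on the slotted bolster plate: stand the matched pair of tall parallels lengthwise along the slots, one at the centre of each wide land beside the middle slot, with the slug tray between them, lengthwise over the middle slot at the centre of the plate, and lay the die gently across both parallels, screw heads up, centred over the tray and square to the slots. Stand the back gauge on the bolster behind the die (the side away from the robot), centred over the middle slot, its fence facing the die squarely about 15 mm from the die's edge. Leave the odd low parallel, the punch and the clear bin where they are.

Things in the scene. Friction and masses are not known exactly. Their poses are not given: they have to be found in the camera images.
- bolster: fixed steel bolster plate on the bench, 180 (its x) x 240 (its y) x 24 high, origin at the centre of its underside; x points away from the robot (turned up to 0.2 rad). Three T-slots, 12 wide at the top, run along its x at y = -100, 0 and +100; the wide flat lands between them are 88 wide, their centres at x = 0, y = -50 and +50
- par_a: steel parallel, one of a matched pair of ground bars 100 long (its x) x 22 wide (its y) x 35 high, with four round holes through its sides (all four show dark in its long faces); origin at the centre of its underside, z up; about 0.5 kg. The two are alike and may change places
- par_b: steel parallel, one of a matched pair of ground bars 100 long (its x) x 22 wide (its y) x 35 high, with four round holes through its sides (all four show dark in its long faces); origin at the centre of its underside, z up; about 0.5 kg. The two are alike and may change places
- slug_tray: small open aluminium tray that catches the slugs, 60 long (its x) x 40 wide (its y) x 22 high, walls 2.5 thick; origin at the centre of its underside, z up; about 0.06 kg. Between the parallels it is best held by its two short ends (fingers closing along its x); the parallels leave a lane 78 wide
- die: dark steel die plate, 56 wide (its x) x 140 long (its y) x 16 thick, with a window 14 x 46 through its middle and screws at its ends on the upper face; origin at the centre of its underside, z up; starts window face up; 0.84 kg. Set across the parallels its x lies along the slots (either way round), its underside 35 above the bolster. Hold it across its 56 width at the middle
- back_gauge: dark steel angle bracket: upright fence 12 thick (its x from 0 to 12), 44 wide (its y), 58 tall, its bright front face looking along its -x; a foot 12 high reaches back to x = 44, with two small gussets; origin at the bottom of the front face, mid-width, z up; starts standing; 0.38 kg. The fence can be held across its 44 width, at x = 6 to 8
- odd_parallel: odd steel parallel, 70 long (its x) x 30 wide x 20 high, with only two holes in each side; origin at the centre of its underside. Not part of this job
- punch: standing round stepped steel punch, 32 in diameter at the foot and 52 high; origin at the centre of its underside. Not part of this job
- clear_bin: open clear plastic bin, 75 x 75 x 55 high; origin at the centre of its underside. Not part of this job
There are look-alikes about, which are no part of the job. Leave any orange or purple look-alike of the par_b alone.

How it is judged:
At the end, for the whole second after the job is handed in: Parallels at y +50 and -50, tray and die at the bolster's middle (each 12 mm), along the slots (0.15 rad), level, heights 24 and 59 over the bench (4 mm); gauge on the far side, fence to the die, 15 mm off (10), over the slot (12), square (0.15 rad); all released, at rest ((((x of par_a in the frame of bolster between -0.012 and 0.012 m and y of par_a in the frame of bolster between 0.038 and 0.062 m and z of par_a in the frame of bolster between 0.02 and 0.028 m and angle between the x axis of par_a and the x axis of bolster, either way round below 0.15 rad and angle between par_a's own z axis and vertical below 0.06 rad) and (x of par_b in the frame of bolster between -0.012 and 0.012 m and y of par_b in the frame of bolster between -0.062 and -0.038 m and z of par_b in the frame of bolster between 0.02 and 0.028 m and angle between the x axis of par_b and the x axis of bolster, either way round below 0.15 rad and angle between par_b's own z axis and vertical below 0.06 rad)) or ((x of par_a in the frame of bolster between -0.012 and 0.012 m and y of par_a in the frame of bolster between -0.062 and -0.038 m and z of par_a in the frame of bolster between 0.02 and 0.028 m and angle between the x axis of par_a and the x axis of bolster, either way round below 0.15 rad and angle between par_a's own z axis and vertical below 0.06 rad) and (x of par_b in the frame of bolster between -0.012 and 0.012 m and y of par_b in the frame of bolster between 0.038 and 0.062 m and z of par_b in the frame of bolster between 0.02 and 0.028 m and angle between the x axis of par_b and the x axis of bolster, either way round below 0.15 rad and angle between par_b's own z axis and vertical below 0.06 rad))) and x of slug_tray in the frame of bolster between -0.012 and 0.012 m and y of slug_tray in the frame of bolster between -0.012 and 0.012 m and z of slug_tray in the frame of bolster between 0.02 and 0.028 m and angle between the x axis of each of slug_tray, die, back_gauge and the x axis of bolster, either way round below 0.15 rad and angle between each of slug_tray, die, back_gauge's own z axis and vertical below 0.06 rad and x of die in the frame of bolster between -0.012 and 0.012 m and y of die in the frame of bolster between -0.012 and 0.012 m and z of die in the frame of bolster between 0.055 and 0.063 m and x of die in the frame of back_gauge between -0.053 and -0.033 m and y of back_gauge in the frame of bolster between -0.012 and 0.012 m and z of back_gauge in the frame of bolster between 0.02 and 0.028 m and x of back_gauge in the frame of bolster above 0.01 m and linear speed of each of par_a, par_b, slug_tray, die, back_gauge below 0.02 m/s and angular speed of each of par_a, par_b, slug_tray, die, back_gauge below 0.15 rad/s); the robot touches nothing.
It fails at once if the odd low parallel is pushed more than 20 mm from its place (distance of odd_parallel from where it was at the start of the episode above 0.02 m).
It fails at once if the punch is pushed more than 20 mm from its place (distance of punch from where it was at the start of the episode above 0.02 m).
It fails at once if the clear bin is pushed more than 20 mm from its place (distance of clear_bin from where it was at the start of the episode above 0.02 m).
It fails at once if the die is dropped or slammed onto its seat (faster than 0.45 m/s within about 25 mm of it) (horizontal distance between die and bolster below 0.05 m and height (world z) of die below 0.085 m and linear speed of die above 0.45 m/s).
It also fails if it takes over 125 s, if anything falls off the work surface, if the arm or the gripper's body presses on something with over 40 N, if the wrist force passes 120 N, or if a joint passes its speed limit or range.

ROBOT

A 6-joint arm with a two-finger parallel gripper is mounted at the origin on the work surface. World frame = base frame: x ahead of the robot, y to its left, z up, the work surface at z = 0. Lengths are in m, angles in rad, forces in N, time in s.
With the tool pointing down it reaches from about 0.35 to 0.85 m from the base axis. Payload 8.1 kg.
Tool frame: the origin (TCP) lies at the very end of the fingers, on their centre line; the grasp point (between the pads) lies 19 mm behind it; z points along the fingers, y is the line along which they close (so a half turn about z gives the same grasp; the last joint's range is limited). The gripper opens to 85 mm and grips with 20 to 120 N. Pads are 22 mm wide; open, the fingers measure 114 mm over their backs; the gripper's body (76 mm by 85 mm) begins 54 mm behind the grasp point. The pads swing forward as they close: fully open they stand 13 mm farther back than shut.
Start: joints at [-1.236, 0.13, 1.488, -0, 1.523, -0.085], TCP at [0.245, -0.548, 0.231] pointing down, gripper open.
Joint ranges: [-2.96, 2.96], [-0.89, 2.26], [0.02, 2.5], [-1.34, 4.48], [0, 2.73], [-2.66, 2.66]. Speed limits (rad/s): [2.39, 2.39, 2.79, 3.14, 3.14, 3.14].

INTERFACE

Orientations are given as a unit quaternion [x, y, z, w].
In Python, from cell import status, read_camera, manip gives the robot as it stands.
- The arm moves only by the shell command python3 -m handwheel 'ROWS' [FORCE]. ROWS is JSON, a list of rows, each a list of 5 numbers: the gripper's target within -1 to 1 (fully open at 1, half-way at 0, shut at -1), then the shift along the tool's x, y, z in cm, then the turn about the tool's z in rad. In form: [[gripper, dx, dy, dz, twist], ...]. A call has 1 to 12 rows; each row shifts and turns the commanded pose from where the row before left it, along the tool's axes as they then stand; what a row does not reach is not made up. A row lasts 1/10 s, in which the tool goes at most 50 mm and 8.59 degrees, less where a joint would pass 70% of its speed; a pose out of reach is approached as far as the arm can. A call with a gripper value outside its range is refused whole. The fingers move at their own pace and stop on an object; FORCE is the grip in N (left out, the last holds). Time passes only in rows, so rows that do not move let the fingers close. It gives the time, the measured TCP pose, the force, the opening and the grip force at its end, in the units of the state.
- status.state(): the state, without advancing time (a new reading comes with each control period).
- read_camera(name): name is "side" or "top"; returns a dict with "img" (384x512x3 uint8, red, green, blue), "mtx" (3x3 intrinsics, pixels), "rvec" (rotation vector, rad) and "tvec" (3), from world to camera coordinates, as OpenCV has them. Camera axes: x right, y down, z forward; pixel columns grow to the right and rows downward; lengths in m; the calibration is good to about 2 mm. A picture is of the moment at which its call begins. There is no depth.
- manip.job_done(): hands the job in; it is judged then, once.
The state is a dict: "time": time; "qpos": joint angles; "joint_vel": joint speeds; "joint_efforts": joint torques, N m; "tool_pos": TCP position; "tool_rot": TCP orientation; "contact_force": force on the tool from outside, world axes, zero at the start; "ft_torque": the same for the moment, N m; "opening": finger opening in m; "gripper_force": force on a finger pad.
Only numpy, scipy, OpenCV 4.12 (cv2) and the standard library are available. Lean on these libraries where they do the work, as an engineer would, in place of code of your own. Each camera call takes 0.05 s, during which the arm holds its last target. There are 200 camera calls.

## Working session

There is one attempt and no reset: what is moved stays moved. The work goes in short steps, Python scripts to look and compute and a shell command to move; the robot and the scene stay as the last step left them, time stands still between calls to the robot, and variables do not carry over. Pictures are saved under pics/ and viewed, at most 17 in all, crops included, and the job is handed in when it is done.

```bash
ls; mkdir -p pics; python3 - <<'E'
from cell import status, read_camera
import cv2
for n in("top","side"):
    c=read_camera(n); cv2.imwrite(f"pics/{n}0.png",c["img"][:,:,::-1]); print(n,c["mtx"].tolist(),c["rvec"],c["tvec"])
print(status.state())
E
```

```text
pics
top [[473.0753963360446, 0.0, 255.57387096391824], [0.0, 473.0753963360446, 192.22308026689316], [0.0, 0.0, 1.0]] [ 2.14050237 -2.19270331  0.13510773] [0.02527426 0.47468671 1.43760402]
side [[473.6344321313828, 0.0, 255.20808634213853], [0.0, 473.6344321313828, 195.67644207856333], [0.0, 0.0, 1.0]] [ 2.17295827 -0.03845819  0.04544446] [-0.46889752  0.05594526  1.69072312]
{'time': 0.1, 'qpos': array([-1.23637414e+00,  1.31083802e-01,  1.48919138e+00, -1.87656231e-06,
        1.52301916e+00, -8.54126699e-02]), 'joint_vel': array([-2.65793308e-05, -2.59572020e-03, -1.90395635e-03,  8.43942014e-04,
       -5.85645386e-04,  6.20666152e-04]), 'joint_efforts': array([ 1.03848495e-03, -5.70949173e+01, -5.01941264e+01, -7.90190074e-05,
        8.05408345e-03, -8.05112154e-05]), 'tool_pos': array([ 0.24441069, -0.54740474,  0.23033891]), 'tool_rot': array([ 9.78047761e-01,  2.08379110e-01, -1.06590583e-04, -8.44141609e-04]), 'contact_force': array([ 0.10985759, -0.02869333,  0.06505998]), 'ft_torque': array([ 0.02441042, -0.04442867, -0.0009071 ]), 'gripper_force': 0.0, 'opening': 0.08504867255460227}
```

View pics/top0.png

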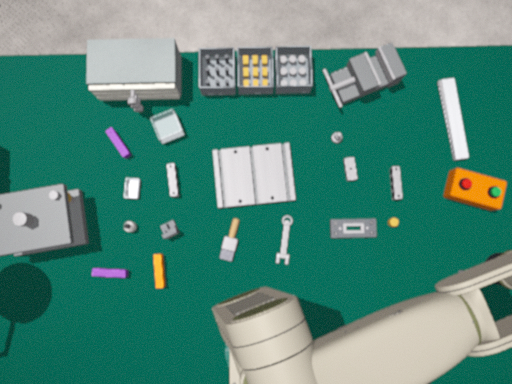

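View pics/side0.png

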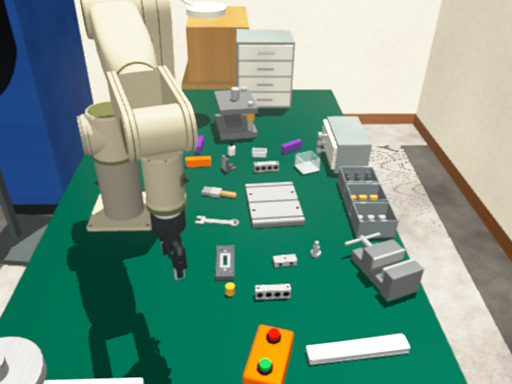

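The top view shows: bolster at (254,175), tray at (132,188), die at (353,228) and back gauge probably at (169,229). Parallel candidates are white (173,180), white (397,183), the short two-hole one at (350,168), and orange/purple bars at (118,142), (109,272) and (159,271). The two white bars fit, since they are the long steel ones. I'll confirm with an enlarged crop.

```bash
python3 - <<'E'
import cv2,numpy as np
t=cv2.imread("pics/top0.png");s=cv2.imread("pics/side0.png")
def up(i,x,y,w,h):return cv2.resize(i[y:y+h,x:x+w],(400,300),interpolation=cv2.INTER_CUBIC)
a=np.vstack([np.hstack([up(t,105,155,120,90),up(t,320,125,100,75)]),np.hstack([up(s,195,135,120,90),up(s,205,230,120,90)])])
cv2.imwrite("pics/m1.png",a)
E
```

```text
(no output)
```

View pics/m1.png

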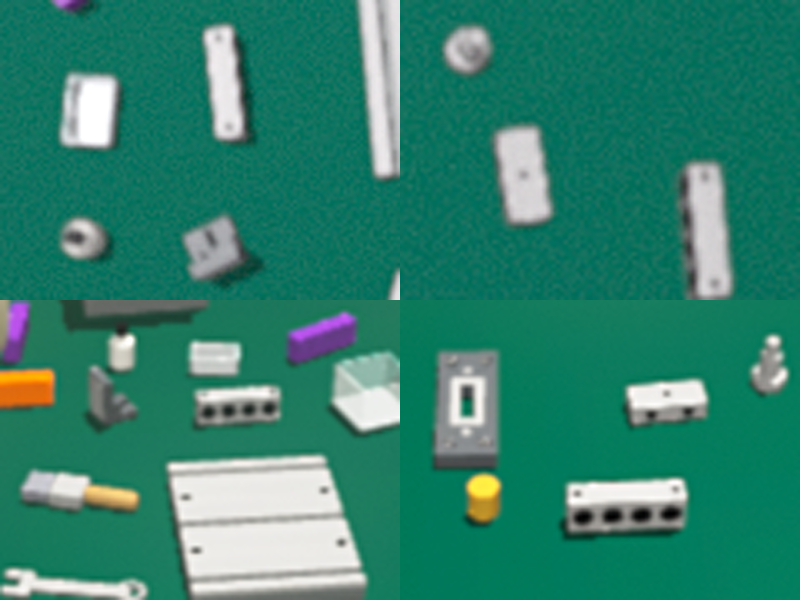

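Confirmed: the bars at (173,180) and (397,183) show four dark holes, the one at (350,168) shows two. The gauge at (169,229) is standing with its fence toward the robot and yawed. I'll fit poses by silhouette.

```bash
cat > h.py <<'E'
import cv2,numpy as np
from cell import status,read_camera
from scipy.optimize import minimize
def box(x0,x1,y0,y1,z0,z1): return np.array([[x,y,z] for x in(x0,x1) for y in(y0,y1) for z in(z0,z1)],float)
def cb(l,w,h): return [box(-l/2,l/2,-w/2,w/2,0,h)]
M=dict(bolster=cb(.18,.24,.024),par=cb(.1,.022,.035),tray=cb(.06,.04,.022),die=cb(.056,.14,.016),odd=cb(.07,.03,.02),bin=cb(.075,.075,.055),
 gauge=[box(0,.012,-.022,.022,0,.058),box(0,.044,-.022,.022,0,.012)])
def cam(n):
    c=read_camera(n); c["n"]=n; return c
def mask(c):
    h=cv2.cvtColor(c["img"],cv2.COLOR_RGB2HSV).astype(int)
    return ((h[...,1]<120)|(h[...,0]<50)|(h[...,0]>110)).astype(np.uint8)
def proj(c,P): return cv2.projectPoints(np.asarray(P,float).reshape(-1,3),c["rvec"],c["tvec"],c["mtx"],None)[0][:,0]
def ray(c,uv,z=0):
    R=cv2.Rodrigues(c["rvec"])[0];C=-R.T@np.ravel(c["tvec"]);d=R.T@np.linalg.inv(c["mtx"])@np.array([*uv,1.])
    return (C+d*(z-C[2])/d[2])
def render(c,m,p,z,off,shape,S=6):
    x,y,a=p;Rz=np.array([[np.cos(a),-np.sin(a),0],[np.sin(a),np.cos(a),0],[0,0,1]])
    im=np.zeros((shape[0]*S,shape[1]*S),np.uint8)
    for b in M[m]:
        q=proj(c,b@Rz.T+[x,y,z]); h=cv2.convexHull((((q-off+.5)*S)*16).astype(np.int32))
        cv2.fillConvexPoly(im,h,1,shift=4)
    return cv2.resize(im.astype(np.float32),shape[::-1],interpolation=cv2.INTER_AREA)
def fit(cams,m,p0,z=0,yaws=None,pad=6):
    best=None;L=[]
    for c in cams:
        q=proj(c,np.vstack(M[m])*1.0+[p0[0],p0[1],z]); ctr=q.mean(0); r=np.abs(q-ctr).max()*1.25+pad
        a=np.maximum((ctr-r).astype(int),0);b=(ctr+r).astype(int)
        mk=mask(c)[a[1]:b[1],a[0]:b[0]]
        n,lab=cv2.connectedComponents(mk)
        k=np.unravel_index(0,(1,1)); d=cv2.projectPoints(np.array([[p0[0],p0[1],z+.01]]),c["rvec"],c["tvec"],c["mtx"],None)[0].ravel()-a
        ys,xs=np.nonzero(mk); i=np.argmin((xs-d[0])**2+(ys-d[1])**2); mk=(lab==lab[ys[i],xs[i]]).astype(np.float32)
        L.append((c,a,mk))
    def cost(p): return sum(np.abs(render(c,m,p,z,a,k.shape)-k).sum()/k.sum() for c,a,k in L)
    for y in (yaws if yaws is not None else [p0[2]]):
        s=minimize(cost,[p0[0],p0[1],y],method="Nelder-Mead",options=dict(initial_simplex=np.array([p0[0],p0[1],y])+np.array([[0,0,0],[.012,0,0],[0,.012,0],[0,0,.2]]),xatol=1e-4,fatol=1e-4,maxiter=150))
        if best is None or s.fun<best.fun: best=s
    return best.x.round(4).tolist(),round(best.fun,3)
E
cat > f.py <<'E'
from h import *
T=cam("top");S=cam("side")
for n,m,uv,ys in [("bol","bolster",(254,175),[0]),("parL","par",(173,180),[0]),("parR","par",(397,183),[0]),("tray","tray",(132,188),[0]),("die","die",(353,228),[0]),("gauge","gauge",(169,229),[-.4,.4,0]),("odd","odd",(350,168),[0]),("bin","bin",(168,126),[.4])]:
    p=ray(T,uv,.015)
    for cs in ([T],[S],[T,S]): print(n,fit(cs,m,[p[0],p[1],0],yaws=ys))
print(ray(T,(337,137)),ray(T,(130,227)))
E
python3 f.py
```

```text
bol ([0.5308, 0.0201, 0.0658], np.float64(0.076))
bol ([0.5352, 0.0225, 0.0878], np.float64(0.052))
bol ([0.5345, 0.0228, 0.0826], np.float64(0.13))
parL ([0.5221, 0.274, 0.0787], np.float64(0.208))
parL ([0.5233, 0.2738, 0.1256], np.float64(0.158))
parL ([0.5229, 0.274, 0.0912], np.float64(0.368))
parR ([0.4959, -0.4263, 0.0189], np.float64(0.172))
parR ([0.4991, -0.4199, 0.0206], np.float64(0.104))
parR ([0.4989, -0.4234, 0.0339], np.float64(0.357))
tray ([0.4972, 0.4018, -0.025], np.float64(0.239))
tray ([0.5045, 0.4069, -0.3547], np.float64(0.198))
tray ([0.5026, 0.4036, -0.1294], np.float64(0.465))
die ([0.3584, -0.2864, -0.0152], np.float64(0.131))
die ([0.3609, -0.2799, -0.0124], np.float64(0.071))
die ([0.3604, -0.2823, -0.0055], np.float64(0.261))
gauge ([0.3497, 0.277, 0.4061], np.float64(0.159))
gauge ([0.3516, 0.2792, 0.4799], np.float64(0.113))
gauge ([0.3511, 0.2777, 0.4392], np.float64(0.309))
odd ([0.5464, -0.2868, 0.1105], np.float64(0.213))
odd ([0.548, -0.2811, 0.1087], np.float64(0.119))
odd ([0.5474, -0.2839, 0.1131], np.float64(0.375))
bin ([0.6904, 0.2867, 0.3078], np.float64(0.149))
bin ([0.6941, 0.2877, 0.4357], np.float64(0.083))
bin ([0.6929, 0.2872, 0.3486], np.float64(0.24))
[ 0.65008865 -0.25151225  0.        ] [0.37832471 0.40801886 0.        ]
```

```bash
cat > go.py <<'E'
import sys,numpy as np
from scipy.spatial.transform import Rotation as R
from cell import status
s=status.state();x,y,z,phi=map(float,sys.argv[1:5]);r=R.from_quat(s["tool_rot"]);m=r.as_matrix()
p=np.arctan2(m[1,0],m[0,0]);d=r.inv().apply(np.array([x,y,z])-s["tool_pos"])*100
t=p-phi;t=(t+np.pi/2)%np.pi-np.pi/2
print("translate cm",d.round(2),"then twist",t.round(3),"phi",p.round(3),"pos",s["tool_pos"].round(4),"q6",s["qpos"][5].round(2),"t",s["time"],"op",s["opening"])
E
python3 go.py .4985 -.4225 .10 .025
```

```text
translate cm [28.3  -1.05 13.06] then twist 0.395 phi 0.42 pos [ 0.2444 -0.5476  0.2306] q6 -0.09 t 0.2 op 0.08544169201216423
```

```bash
python3 -m handwheel '[[1,4.04,-0.15,1.8,0],[1,4.04,-0.15,1.8,0],[1,4.04,-0.15,1.8,0],[1,4.04,-0.15,1.8,0],[1,4.04,-0.15,1.8,0],[1,4.04,-0.15,1.8,0],[1,4.04,-0.15,2.26,0],[1,0,0,0,0.132],[1,0,0,0,0.132],[1,0,0,0,0.131],[1,0,0,0,0],[1,0,0,0,0]]' 60; python3 go.py .4985 -.4225 .006 .025
```

```text
time: 1.4
tool_pos: [0.4984, -0.423, 0.1005]
tool_rot: [1.0, 0.014, -0.0, -0.0]
contact_force: [-1.1, -0.3, 0.2]
opening: 0.0855
gripper_force: 0.0
translate cm [ 0.01 -0.05  9.45] then twist 0.004 phi 0.029 pos [ 0.4984 -0.423   0.1005] q6 0.76 t 1.4 op 0.08549573678819086
```

```bash
python3 -m handwheel '[[1,0,0,3.5,0],[1,0,0,3.5,0],[1,0,0,1.5,0],[1,0,0,0.95,0],[1,0,0,0,0],[-1,0,0,0,0],[-1,0,0,0,0],[-1,0,0,0,0],[-1,0,0,0,0],[-1,0,0,0,0],[-1,0,0,0,0],[-1,0,0,0,0]]' 60;python3 -m handwheel '[[-1,0,0,0,0],[-1,0,0,0,0],[-1,0,0,-2,0],[-1,0,0,-4,0],[-1,0,0,-4,0],[-1,0,0,-4,0],[-1,0,0,0,0]]'; python3 - <<'E'
from h import *
T=cam("top");S=cam("side")
for c in ([T],[S]):print(fit(c,"bolster",[.533,.0215,.08]))
E
python3 go.py .537 -.0285 .14 .08
```

```text
time: 2.6
tool_pos: [0.4991, -0.4232, 0.0073]
tool_rot: [1.0, 0.012, 0.001, 0.0]
contact_force: [-0.3, 1.1, 5.1]
opening: 0.0207
gripper_force: 61.2
time: 3.3
tool_pos: [0.5013, -0.4259, 0.1537]
tool_rot: [1.0, 0.012, 0.004, 0.004]
contact_force: [0.9, -1.2, -3.3]
opening: 0.021
gripper_force: 60.0
([0.533, 0.0215, 0.0802], np.float64(0.076))
([0.5349, 0.023, 0.0843], np.float64(0.389))
translate cm [  4.8  -39.38   0.61] then twist -0.055 phi 0.025 pos [ 0.4987 -0.4233  0.1465] q6 0.76 t 3.4 op 0.02110319770852904
```

```bash
python3 -m handwheel '[[-1,0.5,-4.9,0,0],[-1,0.6,-4.9,0,0],[-1,0.6,-4.9,0,0],[-1,0.6,-4.9,0,0],[-1,0.6,-4.9,0,0],[-1,0.6,-4.9,0,0],[-1,0.6,-4.9,0,0],[-1,0.6,-4.9,0,0],[-1,0,0,0,-0.055],[-1,0,0,0,0],[-1,0,0,0,0]]';python3 go.py .538 -.0278 .033 .08
```

```text
time: 4.5
tool_pos: [0.5343, -0.0302, 0.1439]
tool_rot: [0.999, 0.039, -0.002, -0.0]
contact_force: [-0.1, -0.3, -5.7]
opening: 0.0209
gripper_force: 60.9
translate cm [ 0.43 -0.21 11.08] then twist -0.002 phi 0.078 pos [ 0.5343 -0.0302  0.1439] q6 1.34 t 4.5 op 0.020922876128734575
```

```bash
python3 -m handwheel '[[-1,0.43,-0.21,4,0],[-1,0,0,4,0],[-1,0,0,2.2,0],[-1,0,0,0.4,0],[-1,0,0,0,0],[-1,0,0,0,0],[-1,0,0,0.3,0],[-1,0,0,0.1,0],[-1,0,0,0.1,0],[-1,0,0,0,0],[-1,0,0,0,0]]';python3 go.py .538 -.0278 .032 .08
```

```text
time: 5.6
tool_pos: [0.5399, -0.0275, 0.0353]
tool_rot: [0.999, 0.04, 0.0, 0.0]
contact_force: [0.3, 0.2, -5.2]
opening: 0.0204
gripper_force: 60.9
translate cm [-0.2   0.01  0.33] then twist -0.0 phi 0.08 pos [ 0.5399 -0.0275  0.0353] q6 1.35 t 5.6 op 0.020409173258835425
```

```bash
python3 -m handwheel '[[-1,-0.2,0,0.15,0],[-1,0,0,0.1,0],[-1,0,0,0,0],[-1,0,0,0,0]]';python3 -m handwheel '[[-1,0,0,0.1,0],[-1,0,0,0,0],[-1,0,0,0,0]]'
```

```text
time: 6.0
tool_pos: [0.5378, -0.0277, 0.0326]
tool_rot: [0.999, 0.04, -0.0, -0.0]
contact_force: [0.2, -0.2, -5.3]
opening: 0.0211
gripper_force: 60.9
time: 6.3
tool_pos: [0.5379, -0.0277, 0.0317]
tool_rot: [0.999, 0.04, -0.0, -0.0]
contact_force: [0.2, 0.2, -4.7]
opening: 0.0209
gripper_force: 60.9
```

```bash
python3 -m handwheel '[[-1,0,0,0.1,0],[-1,0,0,0,0],[0.1,0,0,0,0],[0.1,0,0,0,0],[0.1,0,0,0,0],[0.1,0,0,0,0],[0.1,0,0,-1,0],[0.1,0,0,-4,0],[0.1,0,0,-4,0],[0.1,0,0,-3,0],[0.1,0,0,0,0]]';python3 go.py .523 .274 .14 .09
python3 - <<'E'
from h import *
T=cam("top");S=cam("side")
a=np.hstack([cv2.resize(c["img"][y:y+100,x:x+130],(400,308),interpolation=cv2.INTER_CUBIC) for c,x,y in((T,190,120),(S,220,160))])
cv2.imwrite("pics/p1.png",a[:,:,::-1])
E
```

```text
time: 7.4
tool_pos: [0.5416, -0.0282, 0.1576]
tool_rot: [0.999, 0.04, 0.005, 0.001]
contact_force: [0.2, 0.8, 0.8]
opening: 0.0468
gripper_force: 0.0
translate cm [  0.54 -30.28   1.69] then twist -0.01 phi 0.08 pos [ 0.5416 -0.0282  0.1576] q6 1.34 t 7.4 op 0.04675506458796628
```

View pics/p1.png

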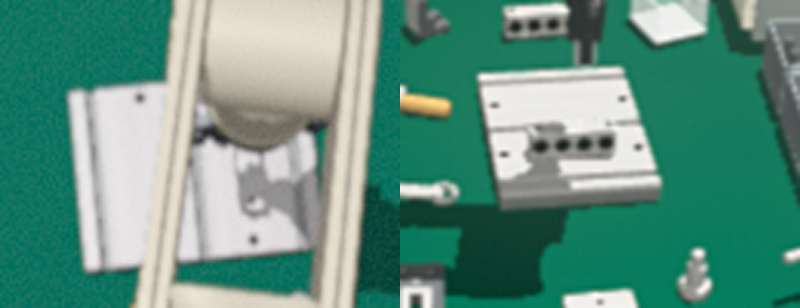

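The first parallel stands on the near land, side crop (570,142), centred. Next is the left parallel.

```bash
python3 -m handwheel '[[1,0.1,-4.3,0.2,0],[1,0.1,-4.3,0.2,0],[1,0.1,-4.3,0.2,0],[1,0.1,-4.3,0.2,0],[1,0.1,-4.3,0.2,0],[1,0,-4.4,0.2,0],[1,0,-4.4,0.2,0],[1,0,0,0,-0.01],[1,0,0,0,0],[1,0,0,0,0]]';python3 go.py .523 .274 .007 .09
```

```text
time: 8.5
tool_pos: [0.5182, 0.2736, 0.1356]
tool_rot: [0.999, 0.045, -0.001, 0.001]
contact_force: [0.5, -1.0, -0.1]
opening: 0.0849
gripper_force: 0.0
translate cm [ 5.000e-01 -1.000e-02  1.285e+01] then twist -0.001 phi 0.089 pos [0.5182 0.2736 0.1356] q6 1.88 t 8.5 op 0.08489859322864829
```

```bash
python3 -m handwheel '[[1,0.5,0,4,0],[1,0,0,4,0],[1,0,0,3,0],[1,0,0,1.85,0],[1,0,0,0,0],[-1,0,0,0,0],[-1,0,0,0,0],[-1,0,0,0,0],[-1,0,0,0,0],[-1,0,0,0,0],[-1,0,0,0,0],[-1,0,0,0,0]]' 60;python3 -m handwheel '[[-1,0,0,0,0],[-1,0,0,0,0],[-1,0,0,-2,0],[-1,0,0,-4,0],[-1,0,0,-4,0],[-1,0,0,-4,0],[-1,0,0,0,0],[-1,0,0,0,0],[-1,0,0,0,0]]';python3 go.py .530 .0718 .14 .08
```

```text
time: 9.7
tool_pos: [0.5247, 0.2754, 0.0096]
tool_rot: [0.999, 0.045, 0.001, -0.0]
contact_force: [-0.1, -1.7, 6.5]
opening: 0.0211
gripper_force: 61.4
time: 10.6
tool_pos: [0.522, 0.2745, 0.1455]
tool_rot: [0.999, 0.045, -0.002, 0.001]
contact_force: [0.2, -0.2, -4.8]
opening: 0.0208
gripper_force: 59.8
translate cm [-1.03 20.26  0.58] then twist 0.01 phi 0.09 pos [0.522  0.2745 0.1455] q6 1.88 t 10.6 op 0.020849138417131444
```

```bash
python3 -m handwheel '[[-1,-0.2,4.05,0,0],[-1,-0.2,4.05,0,0],[-1,-0.2,4.05,0,0],[-1,-0.2,4.05,0,0],[-1,-0.2,4.06,0,0],[-1,0,0,0,0.01],[-1,0,0,0,0],[-1,0,0,3,0],[-1,0,0,3,0],[-1,0,0,2,0],[-1,0,0,0,0],[-1,0,0,0,0]]';python3 go.py .530 .0718 .035 .08
```

```text
time: 11.8
tool_pos: [0.531, 0.0735, 0.0674]
tool_rot: [0.999, 0.041, -0.001, -0.0]
contact_force: [0.4, -0.9, -4.1]
opening: 0.0208
gripper_force: 60.6
translate cm [-0.11  0.16  3.24] then twist 0.001 phi 0.081 pos [0.531  0.0735 0.0674] q6 1.53 t 11.8 op 0.020832538268629398
```

```bash
python3 -m handwheel '[[-1,-0.1,0.16,2,0],[-1,0,0,1.2,0],[-1,0,0,0,0],[-1,0,0,0.1,0],[-1,0,0,0.1,0],[-1,0,0,0,0],[-1,0,0,0,0]]';python3 -m handwheel '[[-1,0,0,0.1,0],[-1,0,0,0,0],[-1,0,0,0,0]]'
```

```text
time: 12.5
tool_pos: [0.5315, 0.0708, 0.0348]
tool_rot: [0.999, 0.04, 0.0, -0.0]
contact_force: [-0.2, 0.0, -4.6]
opening: 0.0212
gripper_force: 60.6
time: 12.8
tool_pos: [0.5315, 0.0708, 0.0336]
tool_rot: [0.999, 0.04, 0.0, -0.0]
contact_force: [-0.0, -1.3, -2.4]
opening: 0.0208
gripper_force: 61.0
```

```bash
python3 -m handwheel '[[-1,0,0,0.1,0],[-1,0,0,0,0],[0.1,0,0,0,0],[0.1,0,0,0,0],[0.1,0,0,0,0],[0.1,0,0,0,0],[0.1,0,0,-1,0],[0.1,0,0,-4,0],[0.1,0,0,-4,0],[0.1,0,0,-4,0],[0.1,0,0,0,0]]';python3 go.py .501 .4035 .14 1.5
```

```text
time: 13.9
tool_pos: [0.5353, 0.071, 0.1703]
tool_rot: [0.999, 0.04, 0.006, 0.0]
contact_force: [0.1, 0.0, -0.2]
opening: 0.047
gripper_force: 0.0
translate cm [ -0.8  -33.42   3.01] then twist -1.42 phi 0.08 pos [0.5353 0.071  0.1703] q6 1.53 t 13.9 op 0.046977428718094925
```

```bash
python3 -m handwheel '[[1,-0.1,-4.77,0.4,0],[1,-0.1,-4.77,0.4,0],[1,-0.1,-4.77,0.4,0],[1,-0.1,-4.77,0.4,0],[1,-0.1,-4.77,0.4,0],[1,-0.1,-4.77,0.4,0],[1,-0.2,-4.8,0.6,0]]';python3 -m handwheel '[[1,0,0,0,-0.138],[1,0,0,0,-0.138],[1,0,0,0,-0.138],[1,0,0,0,-0.138],[1,0,0,0,-0.138],[1,0,0,0,-0.138],[1,0,0,0,-0.138],[1,0,0,0,-0.138],[1,0,0,0,-0.138],[1,0,0,0,-0.138],[1,0,0,0,0],[1,0,0,0,0]]';python3 go.py .501 .4035 .004 1.46
```

```text
time: 14.6
tool_pos: [0.4962, 0.4054, 0.1328]
tool_rot: [0.999, 0.04, 0.0, -0.0]
contact_force: [1.3, -1.2, 0.4]
opening: 0.0855
gripper_force: 0.0
time: 15.8
tool_pos: [0.4965, 0.4033, 0.1323]
tool_rot: [0.747, 0.665, 0.0, -0.0]
contact_force: [0.7, -1.0, -0.2]
opening: 0.0851
gripper_force: 0.0
translate cm [ 0.07  0.45 12.83] then twist -0.004 phi 1.456 pos [0.4965 0.4033 0.1323] q6 0.72 t 15.8 op 0.0851334238513001
```

```bash
python3 -m handwheel '[[1,0,0.4,4,0],[1,0,0,4,0],[1,0,0,3,0],[1,0,0,1.7,0],[1,0,0,0,0],[-1,0,0,0,0],[-1,0,0,0,0],[-1,0,0,0,0],[-1,0,0,0,0],[-1,0,0,0,0],[-1,0,0,0,0]]' 30;python3 go.py .534 .022 .14 1.651;python3 -m handwheel '[[-1,0,0,-2,0],[-1,0,0,-4,0],[-1,0,0,-4,0],[-1,0,0,-4,0],[-1,0,0,0,0],[-1,0,0,0,0],[-1,0,0,0,0]]';python3 go.py .534 .022 .14 1.651
```

```text
time: 16.9
tool_pos: [0.5022, 0.4041, 0.0081]
tool_rot: [0.745, 0.667, 0.002, 0.0]
contact_force: [-0.0, 0.1, 7.2]
opening: 0.0593
gripper_force: 33.7
translate cm [-37.58   7.45 -13.28] then twist -0.192 phi 1.459 pos [0.5022 0.4041 0.0081] q6 0.71 t 16.9 op 0.05931728427842872
time: 17.6
tool_pos: [0.4999, 0.4025, 0.1443]
tool_rot: [0.745, 0.667, -0.001, -0.0]
contact_force: [-0.2, -0.2, 0.1]
opening: 0.0588
gripper_force: 32.9
translate cm [-37.44   7.61   0.46] then twist -0.191 phi 1.46 pos [0.4999 0.4025 0.1443] q6 0.71 t 17.6 op 0.05877890220866214
```

```bash
cat > look.py <<'E'
import sys
from h import *
T=cam("top");S=cam("side");tx,ty,sx,sy=map(int,sys.argv[2:6])
a=np.hstack([cv2.resize(c["img"][y:y+100,x:x+130],(400,308),interpolation=cv2.INTER_CUBIC) for c,x,y in((T,tx,ty),(S,sx,sy))])
cv2.imwrite(f"pics/{sys.argv[1]}.png",a[:,:,::-1])
E
python3 look.py p2 80 130 200 80
```

```text
(no output)
```

View pics/p2.png

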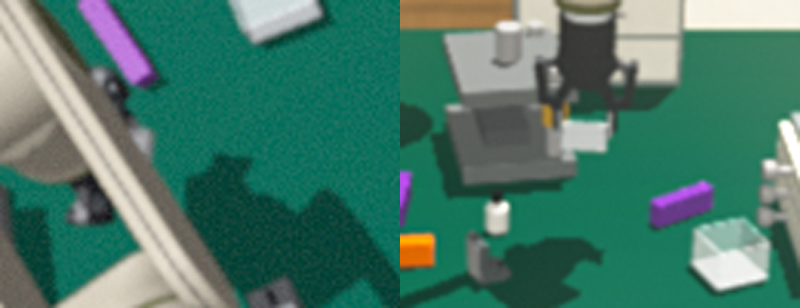

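The tray is held level by its ends (side crop (580,135)). I'm carrying it over the plate.

```bash
python3 -m handwheel '[[-1,-4.68,0.95,0,0],[-1,-4.68,0.95,0,0],[-1,-4.68,0.95,0,0],[-1,-4.68,0.95,0,0],[-1,-4.68,0.95,0,0],[-1,-4.68,0.95,0,0],[-1,-4.68,0.95,0,0],[-1,-4.68,0.95,0,0],[-1,0,0,0,-0.1],[-1,0,0,0,-0.091],[-1,0,0,0,0],[-1,0,0,0,0]]'; python3 go.py .534 .022 .03 1.651
```

```text
time: 18.9
tool_pos: [0.5339, 0.0225, 0.1442]
tool_rot: [0.679, 0.734, -0.001, -0.001]
contact_force: [0.1, 0.9, -1.0]
opening: 0.0595
gripper_force: 32.9
translate cm [-0.05  0.03 11.42] then twist -0.003 phi 1.648 pos [0.5339 0.0225 0.1442] q6 -0.13 t 18.9 op 0.059515702406837775
```

```bash
python3 -m handwheel '[[-1,-0.05,0,3,0],[-1,0,0,3,0],[-1,0,0,3,0],[-1,0,0,2,0],[-1,0,0,0,0],[-1,0,0,0.3,0],[-1,0,0,0.1,0],[-1,0,0,0,0],[-1,0,0,0,0]]'; python3 -m handwheel '[[-1,0,0,0.1,0],[-1,0,0,0,0],[-1,0,0,0,0]]'
```

```text
time: 19.8
tool_pos: [0.5348, 0.0219, 0.0317]
tool_rot: [0.678, 0.735, 0.0, 0.0]
contact_force: [-0.2, 0.6, -1.0]
opening: 0.0589
gripper_force: 35.2
time: 20.1
tool_pos: [0.535, 0.0218, 0.0307]
tool_rot: [0.678, 0.735, 0.0, 0.0]
contact_force: [-0.0, 0.1, 2.9]
opening: 0.0588
gripper_force: 35.5
```

```bash
python3 -m handwheel '[[0.9,0,0,0,0],[0.9,0,0,0,0],[0.9,0,0,0,0],[0.9,0,0,-1,0],[0.9,0,0,-4,0],[0.9,0,0,-4,0],[0.9,0,0,-4,0],[0.9,0,0,0,0]]';python3 go.py .3595 -.283 .14 1.558
```

```text
time: 20.9
tool_pos: [0.5388, 0.0216, 0.1683]
tool_rot: [0.678, 0.735, 0.004, 0.005]
contact_force: [0.9, 0.1, 0.1]
opening: 0.081
gripper_force: 0.0
translate cm [-28.93 -20.34   2.64] then twist 0.093 phi 1.651 pos [0.5388 0.0216 0.1683] q6 -0.13 t 20.9 op 0.08095387723328944
```

```bash
python3 -m handwheel '[[1,-3.62,-2.54,0.33,0],[1,-3.62,-2.54,0.33,0],[1,-3.62,-2.54,0.33,0],[1,-3.62,-2.54,0.33,0],[1,-3.62,-2.54,0.33,0],[1,-3.62,-2.54,0.33,0],[1,-3.62,-2.54,0.33,0],[1,-3.6,-2.56,0.33,0],[1,0,0,0,0.093],[1,0,0,0,0],[1,0,0,0,0]]';python3 go.py .3595 -.283 .004 1.558; python3 look.py p3 190 120 220 160
```

```text
time: 22.0
tool_pos: [0.3551, -0.2827, 0.134]
tool_rot: [0.711, 0.703, 0.0, 0.0]
contact_force: [0.2, 0.2, 0.1]
opening: 0.0853
gripper_force: 0.0
translate cm [-0.03  0.44 13.  ] then twist 0.002 phi 1.56 pos [ 0.3551 -0.2827  0.134 ] q6 -0.77 t 22.0 op 0.08532908312666378
```

View pics/p3.png

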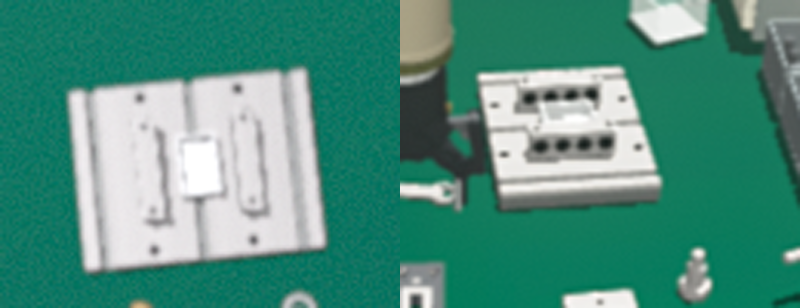

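```bash
python3 - <<'E'
from h import *
T=cam("top")
k=130/400
f=lambda u,v,z:ray(T,(190+u*k-.5+.16,120+v*100/308-.5+.16),z)
b=[f(*p,.024) for p in((70,92),(305,70),(325,247),(87,270))]
c=np.mean(b,0);d=(b[0]+b[1]-b[2]-b[3]);e=(b[0]+b[3]-b[1]-b[2]);print(c,np.arctan2(d[1],d[0]),np.arctan2(-e[0],e[1]),np.linalg.norm(d)/2,np.linalg.norm(e)/2)
a=.08;R=np.array([[np.cos(a),np.sin(a)],[-np.sin(a),np.cos(a)]])
for u,v,z in((151,173,.059),(249,162,.059),(201,166,.046)):print((R@(f(u,v,z)-c)[:2]).round(4))
print(fit([T],"bolster",[c[0],c[1],.09],yaws=[.05,.08,.11]))
# holes in plate: detect dark blobs
E
```

```text
[0.53104948 0.01845048 0.024     ] 0.0787680822908258 0.07246912371476762 0.18252304708261566 0.24065649068947195
[-0.0045  0.0462]
[-0.0036 -0.0513]
[-0.0007 -0.004 ]
([0.5309, 0.0215, 0.0746], np.float64(0.076))
```

All three pieces sit within about 5 mm of their places (crop: bars at (151,173) and (249,162), tray at (201,166)). Now the die.

```bash
python3 -m handwheel '[[1,0,0.4,4,0],[1,0,0,4,0],[1,0,0,3,0],[1,0,0,1.9,0],[1,0,0,0,0],[-1,0,0,0,0],[-1,0,0,0,0],[-1,0,0,0,0],[-1,0,0,0,0],[-1,0,0,0,0],[-1,0,0,0,0]]' 90;python3 -m handwheel '[[-1,0,0,0,0],[-1,0,0,-1,0],[-1,0,0,-3,0],[-1,0,0,-4,0],[-1,0,0,-4,0],[-1,0,0,-3,0],[-1,0,0,0,0],[-1,0,0,0,0],[-1,0,0,0,0]]';python3 go.py .5325 .021 .15 1.648; python3 look.py p4 300 130 180 150
```

```text
time: 23.25
tool_pos: [0.3601, -0.2839, 0.0074]
tool_rot: [0.711, 0.703, 0.0, 0.001]
contact_force: [-3.9, 4.8, 11.8]
opening: 0.0526
gripper_force: 92.0
time: 24.15
tool_pos: [0.3576, -0.2816, 0.1521]
tool_rot: [0.712, 0.703, -0.0, -0.002]
contact_force: [0.5, 0.0, -8.4]
opening: 0.0524
gripper_force: 98.0
translate cm [30.49 17.1   0.25] then twist -0.09 phi 1.558 pos [ 0.3576 -0.2816  0.1521] q6 -0.77 t 24.15 op 0.05241804503448069
```

View pics/p4.png

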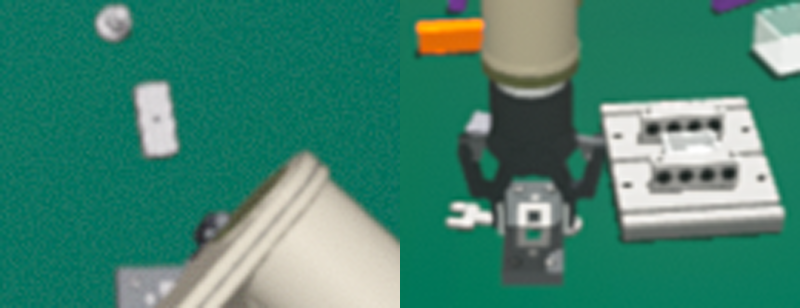

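The die hangs level in the gripper (side crop (533,235)). I'm carrying it over the parallels.

```bash
python3 -m handwheel '[[-1,2,1.1,0,0],[-1,3.6,2,0,0],[-1,3.6,2,0,0],[-1,3.6,2,0,0],[-1,3.6,2,0,0],[-1,3.6,2,0,0],[-1,3.6,2,0,0],[-1,3.6,2,0,0],[-1,3.29,2,0,0],[-1,0,0,0,-0.09],[-1,0,0,0,0],[-1,0,0,0,0]]';python3 -m handwheel '[[-1,0,0,2,0],[-1,0,0,2,0],[-1,0,0,1,0],[-1,0,0,0,0],[-1,0,0,0,0]]';python3 go.py .5325 .021 .065 1.648; python3 look.py p5 190 120 220 140
```

```text
time: 25.45
tool_pos: [0.5328, 0.0195, 0.1531]
tool_rot: [0.68, 0.733, -0.001, -0.001]
contact_force: [0.4, -0.4, -7.7]
opening: 0.0525
gripper_force: 98.3
time: 25.95
tool_pos: [0.5338, 0.0192, 0.1051]
tool_rot: [0.68, 0.733, -0.0, -0.0]
contact_force: [0.4, 1.7, -8.1]
opening: 0.052
gripper_force: 98.3
translate cm [ 0.19 -0.12  4.01] then twist -0.002 phi 1.646 pos [0.5338 0.0192 0.1051] q6 -0.14 t 25.95 op 0.05204674567529699
```

View pics/p5.png

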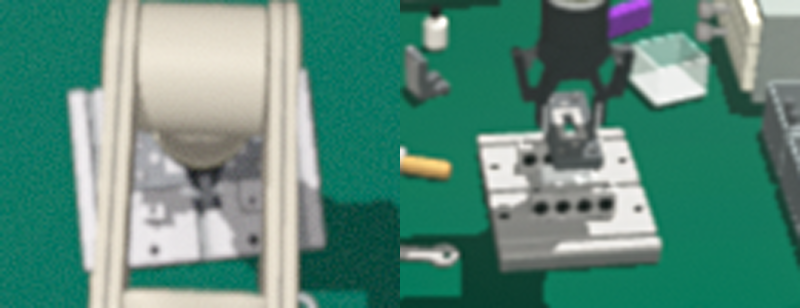

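```bash
python3 -m handwheel '[[-1,0.2,-0.1,1,0],[-1,0,0,1,0],[-1,0,0,1,0],[-1,0,0,0.5,0],[-1,0,0,0.2,0],[-1,0,0,0,0],[-1,0,0,0,0]]';python3 -m handwheel '[[-1,0,0,0.1,0],[-1,0,0,0,0],[-1,0,0,0,0]]';python3 -m handwheel '[[-1,0,0,0.1,0],[-1,0,0,0,0],[-1,0,0,0,0]]'
```

```text
time: 26.75
tool_pos: [0.5331, 0.0216, 0.0681]
tool_rot: [0.679, 0.734, 0.0, 0.0]
contact_force: [0.8, -0.6, -7.7]
opening: 0.0524
gripper_force: 98.3
time: 27.05
tool_pos: [0.5328, 0.0216, 0.0669]
tool_rot: [0.679, 0.734, 0.0, 0.0]
contact_force: [0.3, -0.5, -7.7]
opening: 0.0526
gripper_force: 98.3
time: 27.35
tool_pos: [0.533, 0.0216, 0.0666]
tool_rot: [0.679, 0.734, 0.0, 0.0]
contact_force: [-5.6, -0.1, 2.7]
opening: 0.0527
gripper_force: 99.7
```

```bash
python3 -m handwheel '[[-1,0,0,0,0],[-1,0,0,0,0]]';python3 -m handwheel '[[0.7,0,0,0,0],[0.9,0,0,0,0],[0.9,0,0,0,0],[0.9,0,0,0,0],[0.9,0,0,-1,0],[0.9,0,0,-3,0],[0.9,0,0,-4,0],[0.9,0,0,-4,0],[0.9,0,0,0,0]]';python3 go.py .3542 .280 .16 .44
```

```text
time: 27.55
tool_pos: [0.533, 0.0216, 0.0666]
tool_rot: [0.679, 0.734, 0.0, 0.0]
contact_force: [-5.4, -0.6, 3.2]
opening: 0.0524
gripper_force: 99.8
time: 28.45
tool_pos: [0.5368, 0.0215, 0.194]
tool_rot: [0.679, 0.734, 0.004, 0.005]
contact_force: [0.9, 1.0, -0.2]
opening: 0.0812
gripper_force: 0.0
translate cm [ 27.19 -16.25   3.16] then twist 1.208 phi 1.648 pos [0.5368 0.0215 0.194 ] q6 -0.13 t 28.45 op 0.08119892187561212
```

```bash
python3 -m handwheel '[[1,3.9,-2.31,0.3,0],[1,3.9,-2.31,0.3,0],[1,3.9,-2.31,0.3,0],[1,3.9,-2.31,0.3,0],[1,3.9,-2.31,0.3,0],[1,3.9,-2.31,0.3,0],[1,3.8,-2.4,0.3,0]]';python3 -m handwheel '[[1,0,0,0,0.135],[1,0,0,0,0.135],[1,0,0,0,0.135],[1,0,0,0,0.134],[1,0,0,0,0.134],[1,0,0,0,0.134],[1,0,0,0,0.134],[1,0,0,0,0.134],[1,0,0,0,0.133],[1,0,0,0,0],[1,0,0,0,0]]';python3 go.py .357 .281 .02 .44; python3 look.py p6 190 120 220 140
```

```text
time: 29.15
tool_pos: [0.3486, 0.2817, 0.1654]
tool_rot: [0.679, 0.734, 0.001, 0.0]
contact_force: [1.6, 0.6, -0.1]
opening: 0.0854
gripper_force: 0.0
time: 30.25
tool_pos: [0.3498, 0.2804, 0.1651]
tool_rot: [0.975, 0.22, 0.0, -0.0]
contact_force: [0.1, -0.0, 0.2]
opening: 0.0855
gripper_force: 0.0
translate cm [ 0.67  0.26 14.51] then twist 0.004 phi 0.444 pos [0.3498 0.2804 0.1651] q6 1.69 t 30.25 op 0.08548510213465071
```

View pics/p6.png

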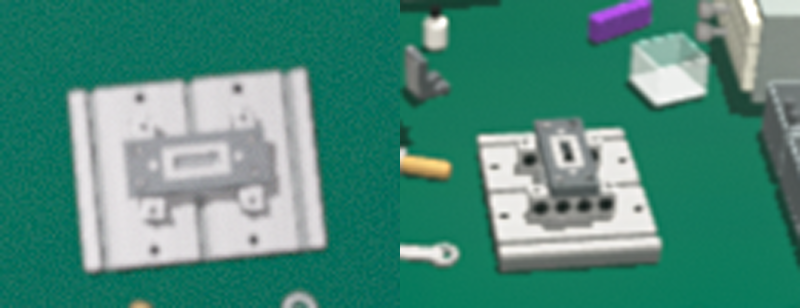

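The die lies across both parallels, window up (top crop centre (200,163)). Grasping the gauge next.

```bash
python3 -m handwheel '[[1,0.65,0.25,4,0],[1,0,0,4,0],[1,0,0,4,0],[1,0,0,2.5,0],[1,0,0,0,0],[-1,0,0,0,0],[-1,0,0,0,0],[-1,0,0,0,0],[-1,0,0,0,0],[-1,0,0,0,0],[-1,0,0,0,0]]' 60;python3 -m handwheel '[[-1,0,0,0,0],[-1,0,0,-1,0],[-1,0,0,-3,0],[-1,0,0,-4,0],[-1,0,0,-4,0],[-1,0,0,-3,0],[-1,0,0,0,0],[-1,0,0,0,0],[-1,0,0,0,0]]';python3 - <<'E'
from h import *
T=cam("top");k=130/400
f=lambda u,v,z:ray(T,(190+u*k-.34,120+v*100/308-.34),z)
a=.078;R=np.array([[np.cos(a),np.sin(a)],[-np.sin(a),np.cos(a)]])
c=np.array([.532,.0205])
b=[f(*p,.075) for p in((124,141),(270,130),(277,188),(132,199))]
print("die",np.mean(b,0), R@(np.mean(b,0)[:2]-c), (b[1]-b[0]),np.arctan2((b[0]-b[1])[1],(b[0]-b[1])[0])-np.pi/2)
S=cam("side");print("die side/top",fit([T],"die",[.532,.02,.08],z=.059))
E
python3 go.py .532 .25 .2 .078;python3 look.py p7 80 130 200 80
```

```text
time: 31.45
tool_pos: [0.3583, 0.2818, 0.0221]
tool_rot: [0.976, 0.218, 0.002, -0.001]
contact_force: [-0.9, -1.2, 6.2]
opening: 0.0433
gripper_force: 61.0
time: 32.35
tool_pos: [0.3556, 0.2802, 0.1682]
tool_rot: [0.976, 0.218, -0.001, 0.0]
contact_force: [0.6, 0.3, -3.5]
opening: 0.0428
gripper_force: 62.0
die [0.52776148 0.01489957 0.075     ] [-0.00466203 -0.00525313] [ 0.0076094  -0.14331716  0.        ] 0.05304500725884864
die side/top ([0.5374, 0.0265, -0.0179], np.float64(0.79))
translate cm [14.68 10.24 -3.27] then twist 0.362 phi 0.44 pos [0.3555 0.2801 0.1678] q6 1.68 t 32.45 op 0.04311796785767955
```

View pics/p7.png

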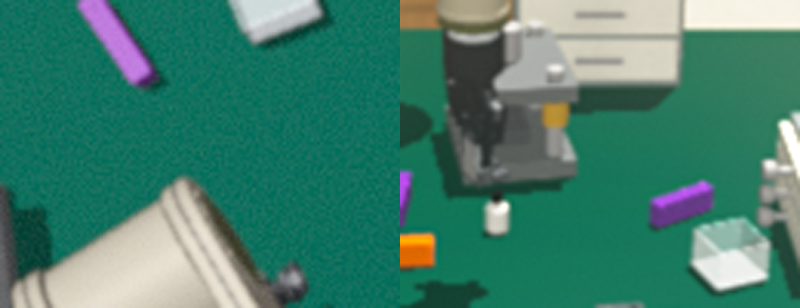

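The gauge is held (3.5 N lifted). I'm carrying it behind the die.

```bash
python3 go.py .581 .0252 .165 .078
```

```text
translate cm [ 9.52 32.67  0.31] then twist 0.362 phi 0.44 pos [0.3558 0.2803 0.1682] q6 1.69 t 32.55 op 0.042764746202125115
```

```bash
python3 -m handwheel '[[-1,0.7,2.5,0,0],[-1,1.26,4.31,0,0],[-1,1.26,4.31,0,0],[-1,1.26,4.31,0,0],[-1,1.26,4.31,0,0],[-1,1.26,4.31,0,0],[-1,1.26,4.31,0,0],[-1,1.26,4.31,0,0]]';python3 -m handwheel '[[-1,0,0,0,0.121],[-1,0,0,0,0.121],[-1,0,0,0,0.12],[-1,0,0,0,0],[-1,0,0,0,0]]';python3 go.py .581 .0252 .05 .078
```

```text
time: 33.35
tool_pos: [0.5824, 0.0241, 0.1687]
tool_rot: [0.976, 0.218, -0.001, -0.0]
contact_force: [0.3, 0.7, -3.6]
opening: 0.0431
gripper_force: 62.2
time: 33.85
tool_pos: [0.5815, 0.0258, 0.169]
tool_rot: [0.999, 0.041, -0.001, -0.0]
contact_force: [0.0, 0.8, -4.6]
opening: 0.0433
gripper_force: 62.8
translate cm [-0.04  0.05 11.9 ] then twist 0.003 phi 0.081 pos [0.5815 0.0258 0.169 ] q6 1.45 t 33.85 op 0.04331475866669399
```

```bash
python3 -m handwheel '[[-1,0,0,3,0],[-1,0,0,3,0],[-1,0,0,2,0],[-1,0,0,0,0],[-1,0,0,0,0]]';python3 go.py .581 .0252 .047 .078;python3 look.py p8 190 120 220 140
```

```text
time: 34.35
tool_pos: [0.5817, 0.0259, 0.0899]
tool_rot: [0.999, 0.04, -0.0, -0.0]
contact_force: [0.9, 0.2, -3.0]
opening: 0.0433
gripper_force: 62.8
translate cm [-0.07  0.06  4.29] then twist 0.002 phi 0.08 pos [0.5817 0.0259 0.0899] q6 1.45 t 34.35 op 0.04325213448041789
```

View pics/p8.png

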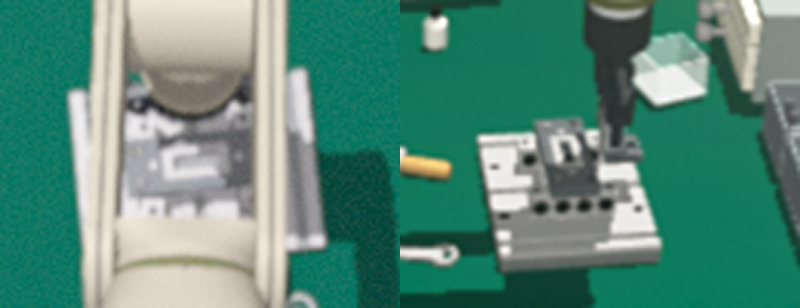

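The gauge hovers behind the die with a gap (side crop (612,145)). The finger backs would only clear the parallels by about 3 mm at this grip height. I'll set it down about 18 mm farther back, regrip higher, and then bring it in.

```bash
python3 -m handwheel '[[-1,1.8,0.05,0,0],[-1,0,0,2,0],[-1,0,0,1.5,0],[-1,0,0,0.5,0],[-1,0,0,0,0],[-1,0,0,0,0]]';python3 -m handwheel '[[-1,0,0,0.2,0],[-1,0,0,0,0],[-1,0,0,0,0]]';python3 -m handwheel '[[-1,0,0,0.1,0],[-1,0,0,0,0],[-1,0,0,0,0]]';
```

```text
time: 35.05
tool_pos: [0.6, 0.0266, 0.0504]
tool_rot: [0.999, 0.039, 0.0, 0.0]
contact_force: [0.8, 0.2, -3.6]
opening: 0.0436
gripper_force: 62.9
time: 35.35
tool_pos: [0.6001, 0.0266, 0.0482]
tool_rot: [0.999, 0.039, 0.0, 0.0]
contact_force: [-0.1, -0.1, -4.0]
opening: 0.043
gripper_force: 62.9
time: 35.65
tool_pos: [0.5998, 0.0267, 0.0468]
tool_rot: [0.999, 0.039, -0.0, -0.0]
contact_force: [-0.2, -0.7, -4.1]
opening: 0.0434
gripper_force: 62.9
```

```bash
python3 -m handwheel '[[-1,0,0,0.1,0],[-1,0,0,0,0],[-1,0,0,0,0]]';python3 -m handwheel '[[-1,0,0,0.1,0],[-1,0,0,0,0],[-1,0,0,0,0]]'
```

```text
time: 35.95
tool_pos: [0.6, 0.0266, 0.0463]
tool_rot: [0.999, 0.039, 0.0, 0.0]
contact_force: [-2.7, -0.5, 2.1]
opening: 0.0431
gripper_force: 63.3
time: 36.25
tool_pos: [0.6, 0.0266, 0.0462]
tool_rot: [0.999, 0.039, 0.0, 0.0]
contact_force: [-7.9, -0.4, 11.2]
opening: 0.0431
gripper_force: 64.6
```

```bash
python3 -m handwheel '[[0.4,0,0,-0.1,0],[0.4,0,0,0,0],[0.4,0,0,0,0],[0.4,0,0,-1,0],[0.4,0,0,-0.9,0],[0.4,0,0,0,0],[-1,0,0,0,0],[-1,0,0,0,0],[-1,0,0,0,0],[-1,0,0,0,0],[-1,0,0,0,0]]';python3 -m handwheel '[[-1,0,0,-0.3,0],[-1,0,0,-0.3,0],[-1,0,0,0,0],[-1,0,0,0,0]]';python3 look.py p9 190 120 220 140;python3 go.py .581 .0252 .07 .078
```

```text
time: 37.35
tool_pos: [0.6004, 0.0266, 0.0658]
tool_rot: [0.999, 0.039, 0.001, 0.0]
contact_force: [-1.9, -1.5, 7.3]
opening: 0.0419
gripper_force: 61.2
time: 37.75
tool_pos: [0.5995, 0.0266, 0.0703]
tool_rot: [0.999, 0.039, -0.0, -0.0]
contact_force: [-0.2, 0.4, -3.4]
opening: 0.0421
gripper_force: 61.2
translate cm [-1.85  0.    0.03] then twist -0.0 phi 0.078 pos [0.5995 0.0267 0.0703] q6 1.45 t 37.85 op 0.04214052779283703
```

View pics/p9.png

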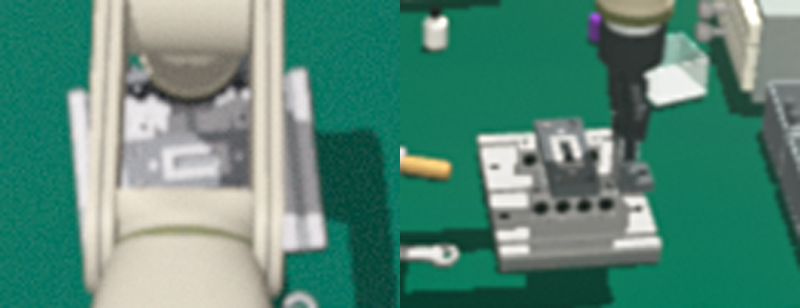

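```bash
python3 -m handwheel '[[-1,-1,0,0,0],[-1,-0.85,0,0,0],[-1,0,0,0,0],[-1,0,0,0.3,0],[-1,0,0,0,0],[-1,0,0,0,0]]';python3 -m handwheel '[[-1,0,0,0.1,0],[-1,0,0,0,0],[-1,0,0,0,0]]';python3 -m handwheel '[[-1,0,0,0.1,0],[-1,0,0,0,0],[-1,0,0,0,0]]';
```

```text
time: 38.45
tool_pos: [0.5815, 0.0252, 0.0677]
tool_rot: [0.999, 0.039, -0.0, -0.0]
contact_force: [0.4, 0.3, -3.6]
opening: 0.0422
gripper_force: 61.4
time: 38.75
tool_pos: [0.5814, 0.0252, 0.0667]
tool_rot: [0.999, 0.039, -0.0, -0.0]
contact_force: [0.5, 0.2, -3.3]
opening: 0.042
gripper_force: 61.4
time: 39.05
tool_pos: [0.5815, 0.0252, 0.066]
tool_rot: [0.999, 0.039, 0.0, 0.0]
contact_force: [-0.6, -0.1, -1.0]
opening: 0.0422
gripper_force: 61.6
```

Touching. I'll release, rise and swing clear, then check.

```bash
python3 -m handwheel '[[-1,0,0,0.05,0],[-1,0,0,0,0],[0.4,0,0,0,0],[0.4,0,0,0,0],[0.4,0,0,0,0],[0.4,0,0,-1,0],[0.4,0,0,-4,0],[0.4,0,0,-4,0],[0.4,0,0,-4,0],[0.4,0,0,-2,0],[0.4,0,0,0,0]]';python3 -m handwheel '[[0.4,0,4,0,0],[0.4,0,4.5,0,0],[0.4,0,4.5,0,0],[0.4,0,4.5,0,0],[0.4,0,4.5,0,0],[0.4,0,4.5,0,0],[0.4,0,4.5,0,0],[0.4,0,4.5,0,0],[0.4,0,0,0,0],[0.4,0,0,0,0]]'
python3 - <<'E'
from h import *
T=cam("top");S=cam("side")
a=np.hstack([cv2.resize(c["img"][y:y+75,x:x+100],(400,300),interpolation=cv2.INTER_CUBIC) for c,x,y in((T,205,135),(S,235,165))])
cv2.imwrite("pics/p10.png",a[:,:,::-1])
E
```

```text
time: 40.15
tool_pos: [0.584, 0.0251, 0.2212]
tool_rot: [0.999, 0.039, 0.004, 0.0]
contact_force: [0.2, -0.6, 0.1]
opening: 0.0599
gripper_force: 0.0
time: 41.15
tool_pos: [0.6081, -0.3296, 0.2136]
tool_rot: [0.999, 0.038, -0.001, -0.001]
contact_force: [0.5, 0.8, -0.3]
opening: 0.06
gripper_force: 0.0
```

View pics/p10.png

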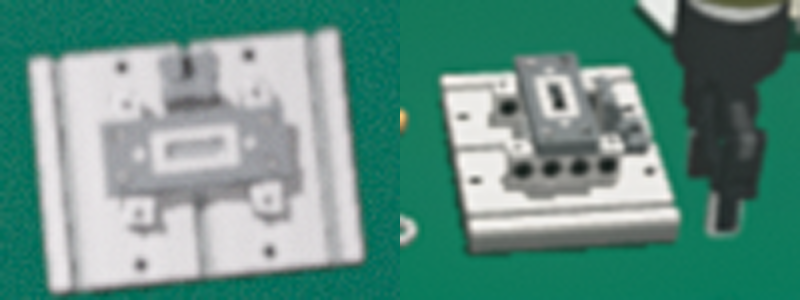

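```bash
python3 - <<'E'
from h import *
T=cam("top");S=cam("side");out=[]
f=lambda u,v,z:ray(T,(205+u/4-.37,135+v/4-.37),z)
b=[f(*p,.024) for p in((28,60),(338,28),(365,260),(52,292))]
c=np.mean(b,0);print("bol",c,np.arctan2(*(b[0]+b[1]-b[2]-b[3])[1::-1]))
d=np.mean([f(*p,.075) for p in((100,125),(277,108),(286,184),(108,198))],0);print("die",d)
for cc,(x0,y0),o in((T,(205,135),(c[0],c[1])),(S,(235,165),(.535,.0225))):
    im=cv2.resize(cc["img"][y0:y0+75,x0:x0+100],(400,300),interpolation=cv2.INTER_CUBIC).copy()
    a=.078;Rz=np.array([[np.cos(a),-np.sin(a),0],[np.sin(a),np.cos(a),0],[0,0,1]])
    g=lambda P,col:cv2.polylines(im,[np.round((proj(cc,np.array(P)@Rz.T+[*o,0])-[x0,y0]+.5)*4-.5).astype(int)],True,col,1)
    r=lambda x0,x1,y0,y1,z:[[x0,y0,z],[x1,y0,z],[x1,y1,z],[x0,y1,z]]
    g(r(-.09,.09,-.12,.12,.024),(255,0,0));g(r(-.028,.028,-.07,.07,.075),(0,0,255))
    g(r(.043,.055,-.022,.022,.082),(255,255,0));g(r(.055,.087,-.022,.022,.036),(255,0,255))
    for s in(-.05,.05):g(r(-.05,.05,s-.011,s+.011,.059),(0,255,0))
    out.append(im)
cv2.imwrite("pics/p11.png",cv2.resize(np.hstack(out),None,fx=1,fy=1)[:,:,::-1])
E
```

```text
bol [0.53151524 0.01854271 0.024     ] 0.08420360454500413
die [0.52791155 0.02117655 0.075     ]
```

View pics/p11.png

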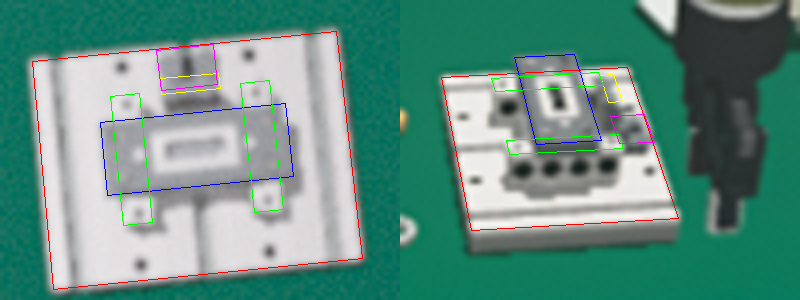

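```bash
python3 - <<'E'
from h import *
T=cam("top");S=cam("side")
R=cv2.Rodrigues(T["rvec"])[0];print(-R.T@np.ravel(T["tvec"]))
a=np.hstack([cv2.resize(c["img"][y:y+36,x:x+32],(400,450),interpolation=cv2.INTER_CUBIC) for c,x,y in((T,237,140),(S,372,178))])
cv2.imwrite("pics/p12.png",a[:,:,::-1])
E
```

```text
[0.3074361  0.03001938 1.48231355]
```

View pics/p12.png

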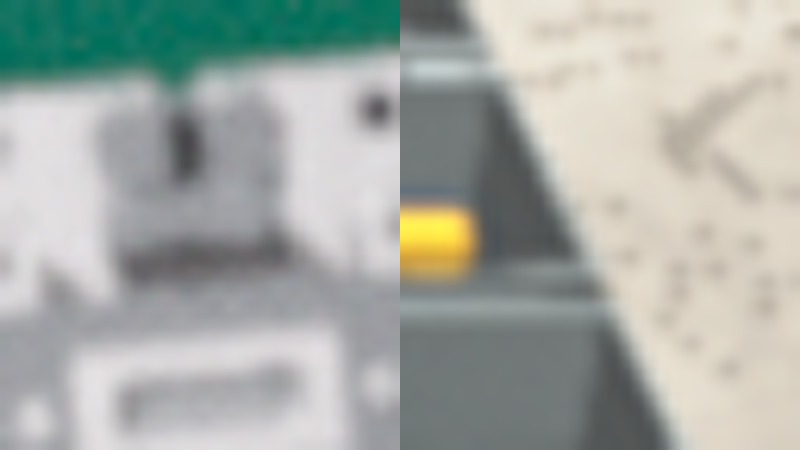

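```bash
python3 - <<'E'
from h import *
T=cam("top")
c=np.array([.5315,.0185]);a=.08;R=np.array([[np.cos(a),np.sin(a)],[-np.sin(a),np.cos(a)]])
for n,u,v,z in(("front",195,240,.024),("frontlow",195,245,.024),("back top",190,93,.036),("L",110,180,.06),("R",282,170,.06),("die far edge",200,285,.075)):
    print(n,(R@(ray(T,(237+u/12.5-.46,140+v/12.5-.46),z)[:2]-c)).round(4))
E
```

```text
front [ 0.0498 -0.0005]
frontlow [ 0.0486 -0.0004]
back top [ 0.0846 -0.0029]
L [0.06   0.0193]
R [ 0.0582 -0.0228]
die far edge [0.0292 0.0005]
```

The overlay and edge readings agree: the fence is about 15 mm from the die's edge (at most about 20), and everything else is within about 5 mm. Handing in.

```bash
python3 -c "
from cell import manip;print(manip.job_done())"
```

```text
the job is handed in; nothing more can be done
None
```

The die set-up is finished and handed in at about 41 s of the 125 s limit; by the camera images everything is within the limits, but the hand-in returned no verdict.

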